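Proof pull on a bonded post

TASK

Give the steel post that is bonded to the clamped glass plate its proof pull: pick the pull gauge up by its orange handle, put the gauge's steel ring down over the post so that it sits below the head, then draw the gauge straight out to the front of the fixture, level and in line with it and without resting it on the glass, until the black pointer stands over the red limit band; do not overload the bond by pulling past the band. Finish still holding the gauge like that, ring on the post and pointer steady over the band, without letting go, and leave the other things on the bench where they are.

Things in the scene. Friction and masses are not known exactly. Their poses are not given: they have to be found in the camera images.
- gauge: loose pull gauge, 0.2 kg, lying flat. Origin: underside, mid-handle; z up; +x from handle to ring. Orange ribbed handle 66 (x) x 28 (y) x 26 high: grip across the 28. Ahead of it a blue frame with white face, 34 wide, 24 high, x = +32 to +103; from its nose a steel rod with a ring, 13 above the underside. Whole gauge, rod home: x = -50 to +143 (all mm)
- gauge_rod (a joint): how far the sprung rod is drawn out of the gauge, m: 0 = home, stop at 0.048. The spring pulls it back with 1 N at home and 0.2 N more per mm (8 N at 35 mm)
- gauge_band (a joint): where the red limit band has been set along the gauge's scale, m: when joint gauge_rod has this same value the pointer is over the middle of the band. It starts anywhere from 0.016 to 0.034 and is stiff: leave it as set
- pointer (a point): the black pointer line across the top of the gauge's white face; it is fixed to the rod and moves with it toward the ring (+x of the gauge) as the rod is drawn out. At home 42 mm ahead of the gauge's origin, 26 mm above its underside
- band (a point): middle of the red limit band, a clip 10 mm long on the left edge of the gauge's white face (42 mm plus joint gauge_band ahead of the gauge's origin); given on the gauge's centre line, at the height of the pointer
- ring (a point): centre of the steel ring at the end of the rod: lies flat, in the plane of the gauge; 26 mm inside, 34 mm outside, bar 4 mm thick. With the rod home it is 126 mm ahead of the gauge's origin, 13 mm above its underside
- fixture: bond-test fixture, fixed to the worktop. Aluminium base 110 (x) x 130 (y) x 12; on it a dark block and a glass plate (top 34 above the worktop) held by two clamp bars at y = +-37 (with their screws 51 high, 60 free between them; all mm). Origin: on the worktop under the post. Its front, -x, faces the robot: the pull is along -x
- post (a point): a point on the axis of the steel post bonded to the middle of the glass plate, 54 mm above the worktop (20 mm above the glass). The post is upright, 8 mm thick from 34 to 70 mm height, with a head 13 mm across from 70 to 76 mm, its top
- microscope: large upright microscope, standing fixed to the right of the fixture, an obstacle between the robot's right and left. Origin on the worktop; x ahead, y left. It fills x = -320 to +320 mm, y = -210 to +230 mm, up to 650 mm; its eyepieces overhang the front. Swing the arm past it close to the robot (x < 0.3 m), never through or over it
- timer: white digital timer, 67 x 63 x 20 mm; origin under its middle; not part of the job, leave it where it is
- beaker_1: small clear beaker, 46 mm wide, 60 mm high; origin under its middle; not part of the job, leave it where it is
- notebook: closed black notebook, 210 x 148 x 14 mm, lying flat; origin under its middle; not part of the job, leave it where it is
- tape_roll: roll of green tape lying flat, 68 mm across, 19 mm high; origin under its middle; not part of the job, leave it where it is
- cover_glass_box: small clear box with a blue lid, 46 x 42 x 29 mm; origin under its middle; not part of the job, leave it where it is
Not all that is in view belongs to the job. What is shaped like the fixture but brown is not meant.

How it is judged:
On the way, in this order (a step that is already met when the one before it is completed fails the run):
1. the gauge is lifted off the worktop in the fingers (height (world z) of gauge above 0.02 m and contact force between the fingers and gauge above 3 N), for 0.1 s.
2. the ring is down over the post, below its head, with the gauge to the front of the fixture (horizontal distance between ring and post below 0.013 m and z of ring in the frame of fixture between 0.036 and 0.068 m and x of gauge in the frame of fixture below -0.08 m), for 0.1 s.
3. the pointer stands over the red band with the ring on the post (horizontal distance between ring and post below 0.013 m and z of ring in the frame of fixture between 0.036 and 0.068 m and x of pointer in the frame of band between -0.005 and 0.005 m), for 0.2 s.
At the end, for the whole second after the job is handed in: Held still by the fingers: gauge underside 1.5 mm or more above the glass, tilt under 10 deg, within 11 deg of the fixture's x axis, in front; ring round the post below its head (36 to 68 mm high), pulling over 2 N; pointer within 5 mm of the band's middle (all of step 3 and angle between the x axis of gauge and the x axis of fixture, either way round below 0.2 rad and angle between gauge's own z axis and vertical below 0.17 rad and x of gauge in the frame of fixture below -0.08 m and z of gauge in the frame of fixture above 0.0355 m and contact force between the fingers and gauge above 3 N and contact force between gauge and fixture above 2 N and linear speed of gauge below 0.01 m/s); the arm keeps its last pose, push and grip.
It fails at once if the bond is overloaded: the pointer goes more than 4 mm past the far edge of the red band (x of pointer in the frame of band above 0.009 m).
It fails at once if one of the other things is moved by more than 2 cm (distance of any of timer, beaker_1, notebook, tape_roll, cover_glass_box from where it was at the start of the episode above 0.02 m).
It also fails if it takes over 45 s, if anything falls off the work surface, if the arm or the gripper's body presses on something with over 40 N, if the wrist force passes 120 N, or if a joint passes its speed limit or range.

ROBOT

A 6-joint arm with a two-finger parallel gripper is mounted at the origin on a cart in front of the work surface, level with it; the furniture and walls round the work are solid. World frame = base frame: x ahead of the robot, y to its left, z up, the work surface at z = 0. Lengths are in m, angles in rad, forces in N, time in s.
With the tool pointing down it reaches from about 0.3 to 0.775 m from the base axis. Payload 14.6 kg.
Tool frame: the origin (TCP) lies midway between the tips of the shut fingers; the grasp point (between the pads) lies 19 mm behind it (ctrl.grip_depth is the z of the grasp point in the tool frame, in m); z points along the fingers, y is the line along which they close (so a half turn about z gives the same grasp; the last joint's range is limited). The gripper opens to 94 mm and grips with 3 to 60 N. Pads are 16 mm wide; open, the fingers measure 119 mm over their backs; the gripper's body (75 mm by 177 mm) begins 78 mm behind the grasp point.
Start: joints at [1.108, 0.3, 1.521, -0, 1.321, -0.067], TCP at [0.212, 0.507, 0.18] pointing down, gripper open.
Joint ranges: [-3.03, 3.03], [-0.79, 2.21], [0.23, 2.52], [-1.04, 4.18], [0, 3.07], [-2.55, 2.55]. Speed limits (rad/s): [2.22, 2.22, 2.57, 3.14, 3.14, 3.14].

INTERFACE

Orientations are given as [roll, pitch, yaw] about the fixed x, y, z axes, in that order (R = Rz(yaw) Ry(pitch) Rx(roll)).
In Python, from station import ctrl gives the robot as it stands. The module is installed in compiled form; this text tells all that it offers.
- The arm moves only by the tool carry_out, never from a script. Its argument "commands" is a list of rows, each a list of 3 entries, a list of its own where there are three numbers: the closure, from 0 (fully open) to 1 (shut), then the shift along the tool's x, y, z in mm, then the turn, a rotation vector about the tool's x, y, z in rad. In form: [[gripper, [tx, ty, tz], [wx, wy, wz]], ...]. A call has 1 to 10 rows; each row shifts and turns the commanded pose from where the row before left it, along the tool's axes as they then stand; what a row does not reach is not made up. A row lasts 1/8 s, in which the tool goes at most 62.5 mm and 10.7 degrees, less where a joint would pass 70% of its speed; a pose out of reach is approached as far as the arm can. A call with a gripper value outside its range is refused whole. The fingers move at their own pace and stop on an object; "squeeze" is the grip in N (left out, the last holds). Time passes only in rows, so rows that do not move let the fingers close. It gives the time, the measured TCP pose, the force, the opening and the grip force at its end, in the units of the state.
- ctrl.get_obs(): the state, without advancing time (a new reading comes with each control period).
- ctrl.camera(name): name is "scene" or "top"; returns a dict with "img" (400x640x3 uint8, blue, green, red), "camera_matrix" (3x3 intrinsics, pixels), "rvec" (rotation vector, rad) and "tvec" (3), from world to camera coordinates, as OpenCV has them. Camera axes: x right, y down, z forward; pixel columns grow to the right and rows downward; lengths in m; the calibration is good to about 2 mm. A picture is of the moment at which its call begins. There is no depth.
- ctrl.hand_in(): hands the job in; it is judged then, once.
Trained networks look in the newest picture that a camera, given by its name, has taken for a name from the list of things; names that differ only in an ending like _2 or _b are one class to them, and where a whole thing is asked for, a point or a joint stands for the part that bears it (a point fixed in the world has none). Each returns a list of dicts, best first, with "score" (0 to 1); they miss things now and then, are a little off and sometimes report something else, mostly with a low value. They report only what shows in the picture. A call takes as long as a camera call. They do not tell look-alikes from the thing itself.
- ctrl.outline_of(thing, camera): "region" (400x640 bool, what is visible of it).
- ctrl.place_of(thing, camera): "at" ([x, y, z] in m, in world coordinates, good to about 4 mm: a listed point, or the origin of a listed thing).
The state is a dict: "time_s": time; "qpos": joint angles; "joint_vel": joint speeds; "tau": joint torques, N m; "ee_pos": TCP position; "eef_rot": TCP orientation; "force": force on the tool from outside, world axes, zero at the start; "moment": the same for the moment, N m; "grip_width": finger opening in m; "grip_force": force on a finger pad.
Only numpy, scipy, OpenCV 4.12 (cv2) and the standard library are available. Lean on these libraries where they do the work, as an engineer would, in place of code of your own. Each camera call takes 0.05 s, during which the arm holds its last target. There are 200 camera calls.

## Working session

There is one attempt and no reset: what is moved stays moved. The work goes in short steps, Python scripts to look and compute and a tool call to move; the robot and the scene stay as the last step left them, time stands still between calls to the robot, and variables do not carry over. Pictures are saved under pics/ and viewed, at most 10 in all, crops included, and the job is handed in when it is done.

Besides the shell and the picture viewer there is one more tool, called by a JSON object that holds its "name" and its "arguments", one argument or row to a line. carry_out: Moves the arm, as the interface text tells. Its arguments: {"type":"object","properties":{"commands":{"type":"array","items":{"type":"array"}},"squeeze":{"type":"number"}},"required":["commands"]}

```bash
mkdir -p pics; ls; python3 - <<'E'
from station import ctrl
import cv2,numpy as np
np.set_printoptions(precision=4,suppress=True)
o=ctrl.get_obs()
print({k:np.round(v,4) for k,v in o.items()}, ctrl.grip_depth)
ims=[]
for c in ("scene","top"):
    d=ctrl.camera(c); cv2.imwrite(f"pics/{c}0.png",d["img"])
    R=cv2.Rodrigues(d["rvec"])[0]; print(c,(-R.T@np.array(d["tvec"]).ravel()),np.array(d["camera_matrix"]).ravel())
    for t in ("gauge","pointer","band","ring","fixture","post","microscope","timer","beaker_1","notebook","tape_roll","cover_glass_box"):
        for r in ctrl.place_of(t,c)[:3]: print(t,round(r["score"],2),np.round(r["at"],4))
E
```

```text
pics
{'time_s': np.float64(0.0), 'qpos': array([ 1.1084,  0.3005,  1.5216,  0.    ,  1.3207, -0.0666]), 'joint_vel': array([-0.0006, -0.0003,  0.0012, -0.0012, -0.0006, -0.0005]), 'tau': array([ -0.0036, -53.18  , -35.2744,   0.0707,   0.0243,  -0.0001]), 'ee_pos': array([0.2119, 0.5072, 0.1796]), 'eef_rot': array([-3.1404, -0.0001,  2.7459]), 'force': array([-0.0795,  0.6384, -0.9133]), 'moment': array([-0.0258, -0.0181, -0.032 ]), 'grip_force': np.float64(0.0), 'grip_width': np.float64(0.0942)} -0.0188
scene [-0.3988 -1.0774  1.1933] [448.7119   0.     310.181    0.     448.7119 200.2243   0.       0.
   1.    ]
gauge 0.76 [0.4436 0.2209 0.0011]
pointer 0.55 [ 0.4025 -0.3978 -0.0035]
fixture 0.78 [ 0.3534  0.0144 -0.003 ]
fixture 0.72 [0.6725 0.1652 0.0033]
post 0.77 [0.6685 0.1663 0.0536]
post 0.66 [0.3535 0.0136 0.0533]
post 0.3 [ 0.5843  0.3348 -0.002 ]
timer 0.46 [ 0.2964  0.3581 -0.0009]
beaker_1 0.62 [ 0.5844  0.3361 -0.0029]
notebook 0.67 [ 0.3997 -0.3961 -0.005 ]
tape_roll 0.64 [0.6114 0.4129 0.0009]
cover_glass_box 0.54 [ 0.5606 -0.5296 -0.0034]
top [ 0.3869 -0.0532  1.2148] [386.8884   0.     322.9633   0.     386.8884 193.1905   0.       0.
   1.    ]
gauge 0.73 [0.447  0.2217 0.0029]
pointer 0.54 [0.459  0.181  0.0225]
band 0.21 [0.4608 0.1835 0.0242]
ring 0.66 [0.4828 0.1049 0.0121]
ring 0.63 [0.674  0.1641 0.0552]
fixture 0.95 [ 0.6734  0.1598 -0.0043]
fixture 0.8 [ 0.3516  0.0103 -0.001 ]
fixture 0.7 [0.4584 0.1808 0.0241]
post 0.78 [0.3488 0.0134 0.0524]
post 0.59 [0.4606 0.1807 0.0219]
timer 0.89 [ 0.2959  0.3587 -0.0009]
beaker_1 0.72 [0.586  0.3359 0.0019]
notebook 0.78 [ 0.4056 -0.3975  0.0014]
tape_roll 0.66 [ 0.6081  0.4112 -0.0007]
cover_glass_box 0.59 [ 0.5605 -0.5328 -0.0011]
```

```bash
python3 - <<'E'
import cv2
t=cv2.imread("pics/top0.png"); s=cv2.imread("pics/scene0.png")
cv2.imwrite("pics/both.png",cv2.resize(cv2.vconcat([s,t]),(480,600)))
E
```

```text
(no output)
```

View pics/top0.png

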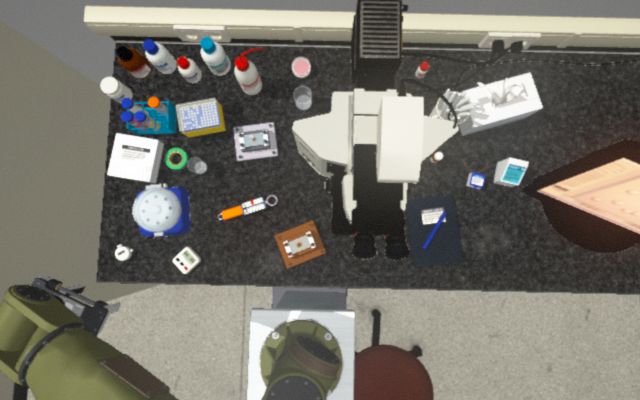

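View pics/scene0.png

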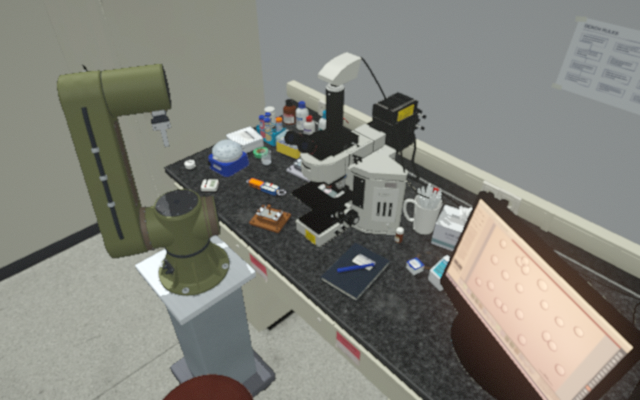

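The top view shows the gauge at about (248,207): handle at (232,213), ring at (270,201). Two things are shaped like the fixture. The grey aluminium one at (256,141) fits the description; the brown one at (300,244) is the look-alike. I'll confirm this in one enlarged crop and measure the orientations.

```bash
cat > h.py <<'E'
from station import ctrl
import cv2,numpy as np
np.set_printoptions(precision=4,suppress=True)
def px2w(d,uv,z):
    K=np.array(d["camera_matrix"]);R=cv2.Rodrigues(np.array(d["rvec"]))[0];t=np.array(d["tvec"]).ravel()
    c=-R.T@t; r=(R.T@np.linalg.inv(K)@np.c_[np.reshape(uv,(-1,2)),np.ones(np.size(uv)//2)].T).T
    return c+r*((z-c[2])/r[:,2:])
def w2px(d,p): return cv2.projectPoints(np.reshape(p,(-1,3)).astype(float),np.array(d["rvec"]),np.array(d["tvec"]),np.array(d["camera_matrix"]),None)[0].reshape(-1,2)
E
python3 - <<'E'
from h import *
d=ctrl.camera("top"); im=d["img"]
for r in ctrl.outline_of("fixture","top")[:3]:
    m=r["region"].astype(np.uint8); c,s,a=cv2.minAreaRect(cv2.findNonZero(m)); b=cv2.boxPoints((c,s,a)); print("fix",r["score"],c,s,a); w=px2w(d,b,0.012);print(w)
for r in ctrl.outline_of("gauge","top")[:2]:
    m=r["region"].astype(np.uint8); p=cv2.findNonZero(m).reshape(-1,2)
    w=px2w(d,p,0.02)[:,:2]; print("gauge",r["score"],len(p),cv2.minAreaRect(w.astype(np.float32)),p.min(0),p.max(0))
hsv=cv2.cvtColor(im,cv2.COLOR_BGR2HSV)
m=(cv2.inRange(hsv,(5,150,150),(22,255,255)))[190:230,210:285]; p=cv2.findNonZero(m).reshape(-1,2)+[210,190]
w=px2w(d,p,0.02)[:,:2]; print("orange",len(p),w.mean(0),cv2.minAreaRect(w.astype(np.float32)))
cr=im[112:232,210:330]; cv2.imwrite("pics/crop1.png",cv2.resize(cr,None,fx=5,fy=5,interpolation=cv2.INTER_CUBIC))
E
```

```text
fix 0.97 (299.32843017578125, 244.3445281982422) (36.503517150878906, 42.8204345703125) 68.74949645996094
[[ 0.3771  0.0968  0.012 ]
 [ 0.4276 -0.0253  0.012 ]
 [ 0.324  -0.0685  0.012 ]
 [ 0.2744  0.0527  0.012 ]]
fix 0.92 (254.84149169921875, 142.0731658935547) (35.66938400268555, 41.19096374511719) 83.6598129272461
[[0.7169 0.2368 0.012 ]
 [0.7347 0.1073 0.012 ]
 [0.6205 0.091  0.012 ]
 [0.6031 0.2193 0.012 ]]
fix 0.7 (262.7024230957031, 203.4750518798828) (5.50314998626709, 27.77370834350586) 64.53665161132812
[[0.4625 0.1737 0.012 ]
 [0.5015 0.097  0.012 ]
 [0.4861 0.0891 0.012 ]
 [0.4472 0.1657 0.012 ]]
gauge 0.9 464 ((0.4561835527420044, 0.18649077415466309), (0.034469056874513626, 0.14571313560009003), 19.804750442504883) [221 198] [267 218]
orange 198 [0.4444 0.2252] ((0.44481438398361206, 0.22517523169517517), (0.029486466199159622, 0.06299047917127609), 19.81331443786621)
```

View pics/crop1.png

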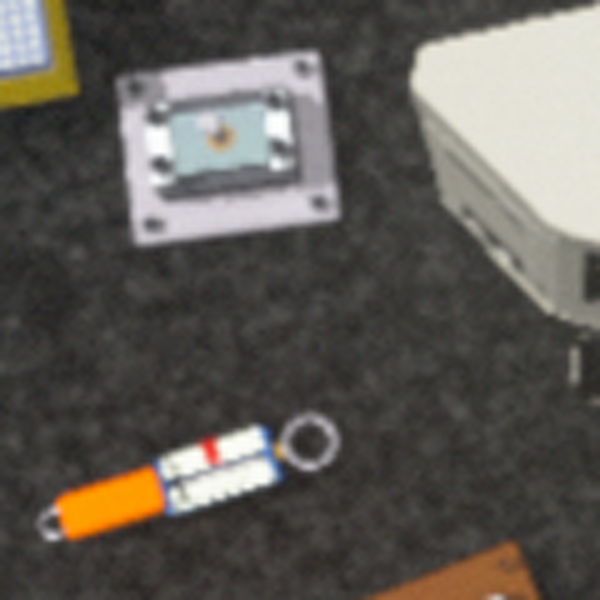

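The crop confirms it: the aluminium fixture with the glass plate is at crop (228,148), with the post head at (208,122), and the look-alike at the bottom is brown. The gauge's red band is at crop (208,452), its ring at (310,442) and its orange handle at (110,503).

```bash
cat >> h.py <<'E'
def crop2w(d,c,z,o=(210,112),f=5): return px2w(d,(np.reshape(c,(-1,2))+0.5)/f-0.5+np.array(o),z)[:,:2]
def plan(obs,tcp,yaw):
    """shift (mm, tool axes) and turn about tool z to get to tcp,yaw, tool down"""
    from scipy.spatial.transform import Rotation as S
    R=S.from_euler("xyz",obs["eef_rot"]); sh=R.inv().apply(np.array(tcp)-obs["ee_pos"])*1e3
    G=S.from_euler("xyz",[np.pi,0,yaw]); return sh,(R.inv()*G).as_rotvec()
E
python3 - <<'E'
from h import *
d=ctrl.camera("top")
P=crop2w(d,[(118,75),(316,52),(340,213),(140,243)],0.012)
print("corners",P,"mean",P.mean(0)); e=[P[0]-P[3],P[1]-P[2]]; l=[P[0]-P[1],P[3]-P[2]]
print("yaws",[np.degrees(np.arctan2(v[1],v[0])) for v in e],[np.degrees(np.arctan2(-v[0],v[1])) for v in l],[np.linalg.norm(v) for v in e+l])
print("post head",crop2w(d,(208,122),.076),"base",crop2w(d,(222,137),.034))
ring=crop2w(d,(310,442),.013)[0]; im=d["img"]; hsv=cv2.cvtColor(im,cv2.COLOR_BGR2HSV)
def cen(m,z):
    ys,xs=np.nonzero(m[190:230,210:285]); w=m[190:230,210:285][ys,xs].astype(float); return px2w(d,np.array([(xs*w).sum()/w.sum()+210,(ys*w).sum()/w.sum()+190]),z)[0,:2]
f=im.astype(float); red=np.clip(np.minimum(f[...,2]-f[...,1]-60,100)-np.abs(f[...,1]-f[...,0])*2,0,None)
band=cen(red,.025)
org=cen(cv2.inRange(hsv,(5,150,150),(22,255,255)),.022)
u=np.array([np.cos(np.radians(-70.2)),np.sin(np.radians(-70.2))])
v=ring-org; print("ring",ring,"band",band,"org",org,"d",np.linalg.norm(v),np.degrees(np.arctan2(v[1],v[0])),"band along from org",(band-org)@u,"ring-band",(ring-band)@u)
for n in("gauge","ring","band","post","microscope","gauge_band"):
  print(n,[(round(r["score"],2),np.round(r["at"],4)) for r in ctrl.place_of(n,"top")[:3]])
E
```

```text
corners [[0.717  0.2343]
 [0.7349 0.1091]
 [0.6311 0.0903]
 [0.6091 0.2156]] mean [0.673  0.1623]
yaws [np.float64(9.850682682355043), np.float64(10.249332505897488)] [np.float64(8.102675595461593), np.float64(9.963326915325384)] [np.float64(0.10952724102907432), np.float64(0.10542089538896764), np.float64(0.12650450209778624), np.float64(0.12717936585071113)]
post head [[0.6718 0.1637]] base [[0.673  0.1626]]
ring [0.4856 0.104 ] band [0.4771 0.1644] org [0.4444 0.2248] d 0.1276378492535479 -71.12531030466805 band along from org 0.06789540239281963 ring-band 0.059725802405883606
gauge [(0.64, array([0.446 , 0.2225, 0.    ]))]
ring [(0.63, array([0.4842, 0.1052, 0.0154])), (0.23, array([ 0.561 , -0.5359,  0.0021]))]
band [(0.58, array([0.6067, 0.4085, 0.0008])), (0.27, array([ 0.674 ,  0.1605, -0.005 ]))]
post [(0.92, array([0.3492, 0.0136, 0.0508])), (0.62, array([0.6713, 0.1655, 0.0521]))]
microscope [(0.6, array([0.4606, 0.1814, 0.0188]))]Traceback (most recent call last):
  File "<stdin>", line 16, in <module>
ValueError: it knows: band, beaker, cover_glass_box, fixture, gauge, microscope, notebook, pointer, post, ring, tape_roll, timer
```

{"name": "carry_out", "arguments": {
  "commands": [
    [0,[0,0,-50],[0,0,0.15]],
    [0.2,[0,0,-30],[0,0,0.15]]
  ],
  "squeeze": 40
}}

```text
time_s: 2.0
ee_pos: [0.2122, 0.5077, 0.2623]
eef_rot: [3.14, -0.0, 2.441]
force: [0.1, 0.1, -0.6]
grip_width: 0.0873
grip_force: 0.0
```

```bash
python3 - <<'E'
from h import *
o=ctrl.get_obs(); print(plan(o,[.4472,.2167,.10],1.909))
E
```

```text
(array([-367.3555,  -71.1509,  161.9997]), array([ 0.0015, -0.0009,  0.5319]))
```

{"name": "carry_out", "arguments": {
  "commands": [
    [0.25,[-52.5,-10.2,0],[0,0,0]],
    [0.25,[-52.5,-10.2,0],[0,0,0]],
    [0.25,[-52.5,-10.2,0],[0,0,0]],
    [0.25,[-52.5,-10.2,0],[0,0,0]],
    [0.25,[-52.5,-10.2,0],[0,0,0]],
    [0.25,[-52.5,-10.2,0],[0,0,0]],
    [0.25,[-52.5,-10.2,0],[0,0,0]],
    [0.25,[0,0,54],[0,0,0.177]],
    [0.25,[0,0,54],[0,0,0.177]],
    [0.25,[0,0,54],[0,0,0.177]]
  ]
}}

```text
time_s: 3.25
ee_pos: [0.4483, 0.2169, 0.0967]
eef_rot: [3.141, -0.0, 1.909]
force: [1.7, 0.5, 0.6]
grip_width: 0.0703
grip_force: 0.0
```

```bash
python3 - <<'E'
from h import *
o=ctrl.get_obs(); print(o["ee_pos"],o["eef_rot"],o["force"],plan(o,[.4472,.2167,.004],1.909))
E
```

```text
[0.4483 0.2169 0.0967] [ 3.1409 -0.0001  1.9085] [1.6786 0.4658 0.5945] (array([ 0.2005, -1.1975, 92.7244]), array([ 0.0007, -0.0001, -0.0005]))
```

{"name": "carry_out", "arguments": {
  "commands": [
    [0.25,[0,-1,40],[0,0,0]],
    [0.25,[0,0,30],[0,0,0]],
    [0.25,[0,0,15],[0,0,0]],
    [0.25,[0,0,6],[0,0,0]],
    [0.25,[0,0,0],[0,0,0]],
    [0.85,[0,0,0],[0,0,0]],
    [0.85,[0,0,0],[0,0,0]],
    [0.85,[0,0,0],[0,0,0]],
    [0.85,[0,0,0],[0,0,0]]
  ]
}}

```text
time_s: 4.38
ee_pos: [0.4475, 0.2168, 0.0073]
eef_rot: [3.141, -0.0, 1.915]
force: [0.2, 0.2, 0.3]
grip_width: 0.0338
grip_force: 0.0
```

{"name": "carry_out", "arguments": {
  "commands": [
    [1,[0,0,2],[0,0,0]],
    [1,[0,0,0],[0,0,0]],
    [1,[0,0,0],[0,0,0]],
    [1,[0,0,0],[0,0,0]],
    [1,[0,0,0],[0,0,0]]
  ],
  "squeeze": 45
}}

```text
time_s: 5.0
ee_pos: [0.4474, 0.2168, 0.0052]
eef_rot: [3.142, -0.0, 1.915]
force: [-0.4, 0.1, -0.5]
grip_width: 0.0004
grip_force: 0.0
```

```bash
python3 - <<'E'
from h import *
d=ctrl.camera("top"); cr=d["img"][150:230,210:290]; cv2.imwrite("pics/crop2.png",cv2.resize(cr,None,fx=6,fy=6,interpolation=cv2.INTER_CUBIC))
o=ctrl.get_obs(); print(o["ee_pos"],o["eef_rot"],o["force"],o["grip_width"],o["grip_force"])
E
```

```text
[0.4474 0.2168 0.0052] [ 3.1415 -0.      1.9148] [-0.5422  0.4963 -0.3151] 0.000433032652514437 0.0
```

View pics/crop2.png

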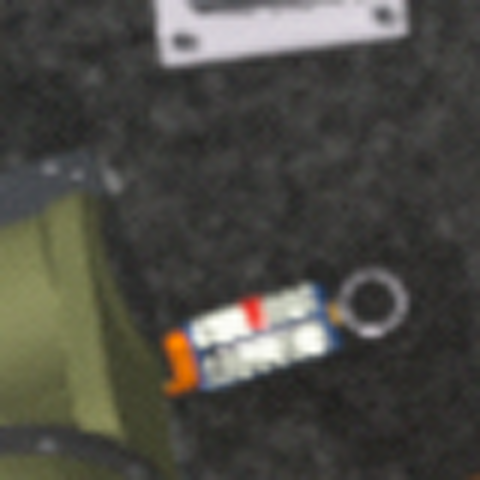

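```bash
python3 - <<'E'
from h import *
d=ctrl.camera("scene"); print(w2px(d,[[.4474,.2168,.005],[.4446,.2243,.02],[.4856,.104,.013]]))
cr=d["img"][120:220,210:330]; cv2.imwrite("pics/crop3.png",cv2.resize(cr,None,fx=6,fy=6,interpolation=cv2.INTER_CUBIC))
E
```

```text
[[257.7278 185.7129]
 [255.8293 182.4609]
 [281.0907 192.3238]]
```

View pics/crop3.png

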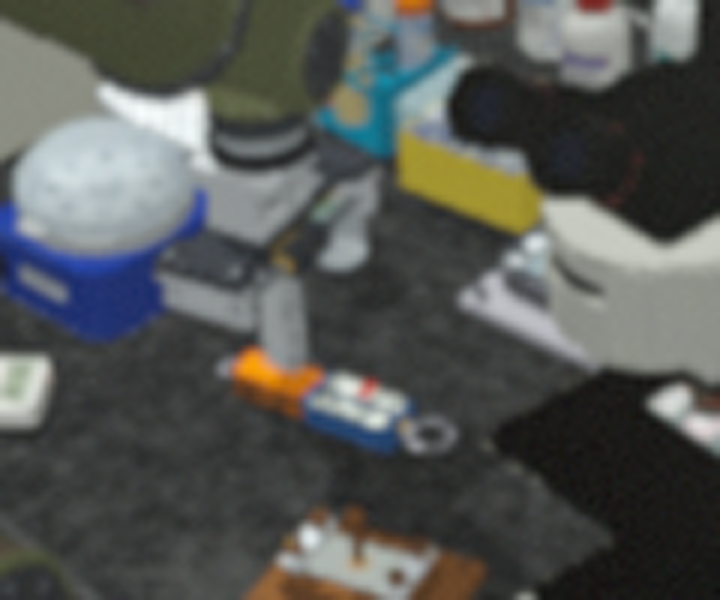

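Crop 3 shows the gauge in place at (325,395). One finger ends at (285,365), right at the handle, and a second finger-like part stands away at (350,240). The reported width of 0 doesn't fit an unmoved 28 mm handle, so I'll project the gripper model to see which parts these are.

```bash
python3 - <<'E'
from h import *
from scipy.spatial.transform import Rotation as S
d=ctrl.camera("scene"); o=ctrl.get_obs(); R=S.from_euler("xyz",o["eef_rot"])
pts={"tcp":(0,0,0),"y+47 tip":(0,.047,0),"y-47 tip":(0,-.047,0),"tcp up97":(0,0,-.097),"body y+88":(0,.088,-.097),"body y-88":(0,-.088,-.097),"body x+37":(.037,0,-.097),"body x-37":(-.037,0,-.097)}
for n,p in pts.items():
    print(n,(w2px(d,o["ee_pos"]+R.apply(p))[0]-[210,120])*6)
print(o["time_s"],o["grip_width"],o["grip_force"],o["ee_pos"],o["qpos"])
E
```

```text
tcp [286.3806 394.1166]
y+47 tip [321.5658 358.7214]
y-47 tip [250.0261 430.688 ]
tcp up97 [273.5707 284.2295]
body y+88 [341.019  220.1414]
body y-88 [201.7181 352.5025]
body x+37 [229.3201 270.425 ]
body x-37 [318.4714 298.2369]
5.15 0.0004265876205641831 0.0 [0.4474 0.2168 0.0052] [0.3775 0.4111 1.8267 0.     0.9038 0.0335]
```

{"name": "carry_out", "arguments": {
  "commands": [
    [1,[0,0,-30],[0,0,0]],
    [1,[0,0,-30],[0,0,0]],
    [1,[0,0,0],[0,0,0]]
  ]
}}

```text
time_s: 5.52
ee_pos: [0.4484, 0.2172, 0.0669]
eef_rot: [3.138, -0.0, 1.915]
force: [-0.3, -0.5, -0.1]
grip_width: 0.0004
grip_force: 0.0
```

```bash
python3 - <<'E'
from h import *
from scipy.spatial.transform import Rotation as S
d=ctrl.camera("scene"); o=ctrl.get_obs(); R=S.from_euler("xyz",o["eef_rot"])
cr=cv2.resize(d["img"][120:220,210:330],None,fx=6,fy=6,interpolation=cv2.INTER_CUBIC)
for p,c in (((0,0,0),(0,255,0)),((0,0,-.019),(255,255,0)),((0,0,-.097),(255,0,255))):
    q=((w2px(d,o["ee_pos"]+R.apply(p))[0]-[210,120]+.5)*6).astype(int); cv2.circle(cr,tuple(map(int,q)),4,c,1); print(q)
cv2.imwrite("pics/crop4.png",cr); print(o["ee_pos"],o["grip_width"])
print([(round(r["score"],2),np.round(r["at"],4)) for r in ctrl.place_of("gauge","scene")[:3]])
E
```

```text
[281 329]
[279 307]
[268 214]
[0.4477 0.2169 0.0655] 0.0008028584513462551
[(0.55, array([0.4445, 0.2201, 0.0026]))]
```

View pics/crop4.png

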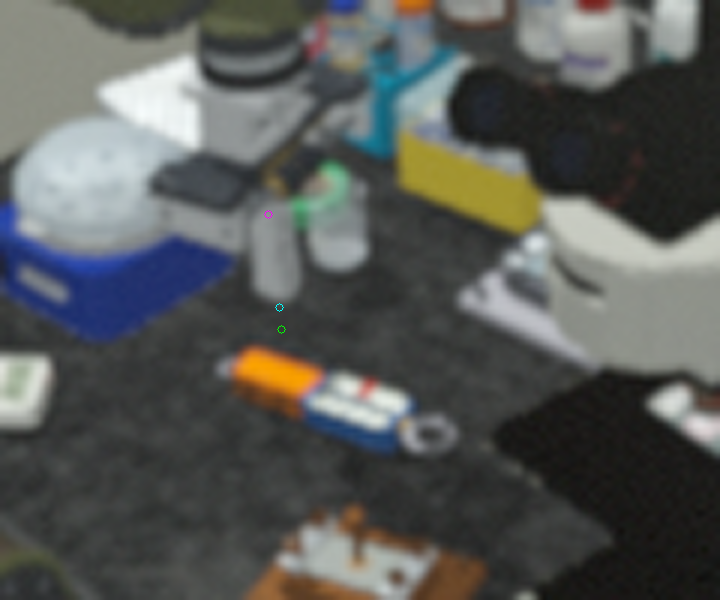

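The second "finger" was the beaker behind the gripper. The shut tips actually show at crop (277,302), while the reported TCP projects to (281,329). So the fingers sit higher than reported and closed just above the handle. Next I'll work out the offset.

```bash
python3 - <<'E'
from h import *
d=ctrl.camera("scene"); o=ctrl.get_obs()
uv=(np.array([277,302])+.5)/6-.5+[210,120]
for dz in (0,.01,.02,.025,.03): print(dz,px2w(d,uv,o["ee_pos"][2]+dz)[0,:2]-o["ee_pos"][:2])
t=ctrl.camera("top"); print("top tcp px",w2px(t,o["ee_pos"]),w2px(t,o["ee_pos"]+[0,0,.025]))
print(o["qpos"],o["eef_rot"])
cv2.imwrite("pics/top4.png",cv2.resize(t["img"][170:260,170:290],None,fx=6,fy=6,interpolation=cv2.INTER_CUBIC))
E
```

```text
0 [0.019  0.0297]
0.01 [0.0114 0.018 ]
0.02 [0.0037 0.0062]
0.025 [-0.0001  0.0004]
0.03 [-0.004  -0.0055]
top tcp px [[231.0771 210.684 ]] [[229.0817 210.1921]]
[ 0.3774  0.3167  1.7912 -0.      1.0349  0.0335] [-3.1404  0.0001  1.9148]
```

The offset is purely vertical: the tips are about 25 mm above the reported TCP, and x and y agree. I'll reopen and go down further, watching the force.

{"name": "carry_out", "arguments": {
  "commands": [
    [0.25,[0,0,0],[0,0,0]],
    [0.25,[0,0,0],[0,0,0]],
    [0.25,[0,0,0],[0,0,0]],
    [0.25,[0,0,0],[0,0,0]],
    [0.25,[0,0,0],[0,0,0]],
    [0.25,[0,0,0],[0,0,0]],
    [0.25,[0,0,20],[0,0,0]],
    [0.25,[0,0,20],[0,0,0]],
    [0.25,[0,0,15],[0,0,0]],
    [0.25,[0,0,0],[0,0,0]]
  ]
}}

```text
time_s: 6.98
ee_pos: [0.4469, 0.2166, 0.0094]
eef_rot: [-3.14, 0.0, 1.915]
force: [0.7, 0.0, -0.1]
grip_width: 0.0706
grip_force: 0.0
```

{"name": "carry_out", "arguments": {
  "commands": [
    [0.25,[0,0,10],[0,0,0]],
    [0.25,[0,0,8],[0,0,0]],
    [0.25,[0,0,5],[0,0,0]],
    [0.25,[0,0,0],[0,0,0]]
  ]
}}

```text
time_s: 7.48
ee_pos: [0.4473, 0.2167, -0.0131]
eef_rot: [-3.141, 0.0, 1.915]
force: [-0.4, 0.5, -0.3]
grip_width: 0.0705
grip_force: 0.0
```

{"name": "carry_out", "arguments": {
  "commands": [
    [0.25,[0,0,4],[0,0,0]],
    [1,[0,0,0],[0,0,0]],
    [1,[0,0,0],[0,0,0]],
    [1,[0,0,0],[0,0,0]],
    [1,[0,0,0],[0,0,0]],
    [1,[0,0,0],[0,0,0]],
    [1,[0,0,0],[0,0,0]]
  ],
  "squeeze": 45
}}

```text
time_s: 8.35
ee_pos: [0.4474, 0.2168, -0.0168]
eef_rot: [-3.142, -0.0, 1.915]
force: [-0.9, -0.4, 0.7]
grip_width: 0.0274
grip_force: 45.0
```

{"name": "carry_out", "arguments": {
  "commands": [
    [1,[0,0,-15],[0,0,0]],
    [1,[0,0,-40],[0,0,0]],
    [1,[0,0,-40],[0,0,0]],
    [1,[0,0,0],[0,0,0]]
  ]
}}

```text
time_s: 8.85
ee_pos: [0.4489, 0.2174, 0.0815]
eef_rot: [3.136, -0.0, 1.915]
force: [0.4, -0.3, -2.7]
grip_width: 0.0278
grip_force: 45.0
```

```bash
python3 - <<'E'
from h import *
o=ctrl.get_obs(); print(o["ee_pos"],o["eef_rot"],o["force"],o["moment"],o["grip_width"],o["grip_force"])
for c in("top","scene"):
  d=ctrl.camera(c)
  for n in("gauge","ring","pointer","band"): print(c,n,[(round(r["score"],2),np.round(r["at"],4)) for r in ctrl.place_of(n,c)[:2]])
E
```

```text
[0.4489 0.2174 0.0815] [ 3.1358 -0.0003  1.9148] [ 0.3501 -0.2542 -2.7044] [-0.0229  0.0536 -0.0042] 0.027789769657904126 44.95236039161682
top gauge [(0.95, array([0.4504, 0.2217, 0.1017]))]
top ring [(0.64, array([0.4845, 0.1049, 0.1128])), (0.16, array([0.5824, 0.3327, 0.0017]))]
top pointer [(0.58, array([0.461 , 0.1854, 0.12  ]))]
top band []
scene gauge [(0.53, array([0.4429, 0.2222, 0.0942]))]
scene ring [(0.59, array([0.4903, 0.1025, 0.1067])), (0.45, array([0.6693, 0.1627, 0.0017]))]
scene pointer []
scene band []
```

{"name": "carry_out", "arguments": {
  "commands": [
    [1,[0,0,0],[0,0,-0.173]],
    [1,[0,0,0],[0,0,-0.173]],
    [1,[0,0,0],[0,0,-0.173]],
    [1,[0,0,0],[0,0,-0.173]],
    [1,[0,0,0],[0,0,-0.173]],
    [1,[0,0,0],[0,0,-0.173]],
    [1,[0,0,0],[0,0,-0.173]],
    [1,[0,0,0],[0,0,-0.173]],
    [1,[0,0,0],[0,0,0]]
  ]
}}

```text
time_s: 10.48
ee_pos: [0.4473, 0.2167, 0.078]
eef_rot: [-3.141, -0.0, -2.985]
force: [-0.5, 0.5, -2.9]
grip_width: 0.0275
grip_force: 45.0
```

```bash
python3 - <<'E'
from h import *
o=ctrl.get_obs(); print(o["ee_pos"],o["eef_rot"],plan(o,[.5548,.1454,.0815],3.299))
E
```

```text
[0.4473 0.2167 0.078 ] [-3.1415 -0.0004 -2.9854] (array([-95.0731, -87.1661,  -3.5618]), array([-0.0001, -0.0004, -0.0012]))
```

{"name": "carry_out", "arguments": {
  "commands": [
    [1,[-20,-25,-2],[0,0,0]],
    [1,[-30,-30,-2],[0,0,0]],
    [1,[-30,-25,0],[0,0,0]],
    [1,[-15,-7,0],[0,0,0]],
    [1,[0,0,0],[0,0,0]],
    [1,[0,0,0],[0,0,0]]
  ]
}}

```text
time_s: 11.22
ee_pos: [0.5541, 0.146, 0.0819]
eef_rot: [3.142, -0.001, -2.986]
force: [0.0, 0.3, -2.2]
grip_width: 0.0274
grip_force: 45.0
```

```bash
python3 - <<'E'
from h import *
o=ctrl.get_obs(); print(o["ee_pos"],o["eef_rot"],o["force"])
v=np.array([np.cos(o["eef_rot"][2]+np.pi),np.sin(o["eef_rot"][2]+np.pi)]); rp=np.r_[o["ee_pos"][:2]+.1187*v,.108]; print("ring pred",rp)
outs=[]
for c in("top","scene"):
  d=ctrl.camera(c)
  for n in("gauge","ring","pointer","band","post","fixture"): print(c,n,[(round(r["score"],2),np.round(r["at"],4)) for r in ctrl.place_of(n,c)[:2]])
  q=w2px(d,np.array([rp,[.672,.164,.076]])); print(c,q); a=np.round(q.mean(0)).astype(int); 
  cr=d["img"][a[1]-24:a[1]+26,a[0]-30:a[0]+20]; outs.append(cv2.resize(cr,None,fx=8,fy=8,interpolation=cv2.INTER_CUBIC)); print("crop origin",a-[30,24])
cv2.imwrite("pics/crop5.png",cv2.hconcat(outs))
E
```

```text
[0.5541 0.146  0.0819] [ 3.1416 -0.0007 -2.9859] [ 0.0314  0.2674 -2.1924]
ring pred [0.6714 0.1644 0.108 ]
top gauge [(0.63, array([ 0.4024, -0.3993,  0.0006]))]
top ring [(0.59, array([0.6687, 0.1625, 0.1104]))]
top pointer []
top band []
top post [(0.95, array([0.6721, 0.1633, 0.0567])), (0.71, array([0.3502, 0.0144, 0.0532]))]
top fixture [(0.89, array([ 0.3517,  0.0108, -0.0004])), (0.81, array([ 0.674 ,  0.158 , -0.0043]))]
top [[248.9805 133.4121]
 [251.1126 135.9423]]
crop origin [220 111]
scene gauge [(0.61, array([0.548 , 0.1449, 0.0978]))]
scene ring []
scene pointer [(0.56, array([ 0.3994, -0.3974, -0.0028]))]
scene band []
scene post [(0.73, array([0.6696, 0.1655, 0.0565])), (0.63, array([0.3525, 0.0159, 0.0536]))]
scene fixture [(0.96, array([ 0.3544,  0.0116, -0.0003])), (0.68, array([0.6731, 0.1624, 0.004 ]))]
scene [[303.9152 150.5771]
 [304.2721 156.6597]]
crop origin [274 130]
```

View pics/crop5.png

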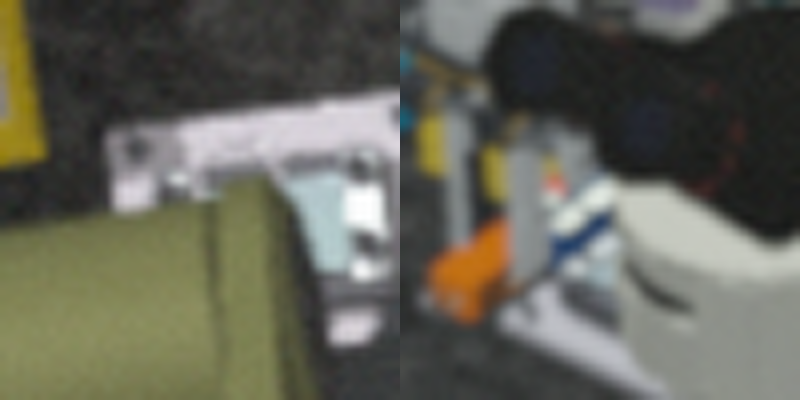

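The arm hides the ring in the top half of the crop and the microscope hides it in the scene half. The prediction and the network agree to about 3 mm, inside the 6.5 mm clearance, so I'll lower it and watch the force.

{"name": "carry_out", "arguments": {
  "commands": [
    [1,[0,0,15],[0,0,0]],
    [1,[0,0,12],[0,0,0]],
    [1,[0,0,5],[0,0,0]],
    [1,[0,0,5],[0,0,0]],
    [1,[0,0,0],[0,0,0]]
  ]
}}

```text
time_s: 12.55
ee_pos: [0.5548, 0.1457, 0.0449]
eef_rot: [-3.142, -0.0, -2.984]
force: [0.7, 0.5, -1.4]
grip_width: 0.0276
grip_force: 45.0
```

{"name": "carry_out", "arguments": {
  "commands": [
    [1,[0,0,5],[0,0,0]],
    [1,[0,0,5],[0,0,0]],
    [1,[0,0,0],[0,0,0]]
  ]
}}

```text
time_s: 12.92
ee_pos: [0.5546, 0.1456, 0.0347]
eef_rot: [-3.142, -0.001, -2.984]
force: [0.1, 0.3, -2.3]
grip_width: 0.0273
grip_force: 45.0
```

```bash
python3 - <<'E'
from h import *
for i in range(3):
    d=ctrl.camera("top"); o=ctrl.get_obs(); print(o["ee_pos"],o["force"],o["moment"])
for n in("ring","post"): print(n,[(round(r["score"],2),np.round(r["at"],4)) for r in ctrl.place_of(n,"top")[:2]])
E
```

```text
[0.5548 0.1457 0.035 ] [ 0.6772 -0.3395 -2.0905] [0.0225 0.0351 0.0355]
[0.5549 0.1457 0.0352] [-0.107  -0.4254 -1.6809] [0.0445 0.0529 0.017 ]
[0.5549 0.1457 0.0353] [ 0.9188  0.0504 -2.9783] [0.0292 0.0566 0.0453]
ring [(0.35, array([0.6709, 0.1633, 0.0653]))]
post [(0.81, array([0.3488, 0.0128, 0.0523])), (0.76, array([0.6718, 0.1651, 0.0529]))]
```

{"name": "carry_out", "arguments": {
  "commands": [
    [1,[0,0,5],[0,0,0]],
    [1,[0,0,4],[0,0,0]],
    [1,[0,0,0],[0,0,0]],
    [1,[5,0,0],[0,0,0]],
    [1,[3,0,0],[0,0,0]],
    [1,[0,0,0],[0,0,0]]
  ]
}}

```text
time_s: 13.92
ee_pos: [0.5468, 0.1444, 0.0263]
eef_rot: [-3.142, 0.0, -2.984]
force: [-0.4, -0.1, -2.4]
grip_width: 0.0275
grip_force: 45.0
```

```bash
cat >> h.py <<'E'
def fstat(n=8):
    F=[];P=[]
    for i in range(n):
        ctrl.camera("top"); o=ctrl.get_obs(); F.append(o["force"]); P.append(o["ee_pos"])
    F=np.array(F);P=np.mean(P,0); y=o["eef_rot"][2]; v=np.array([np.cos(y),np.sin(y)])  # backward (pull) direction
    print("t",o["time_s"],"P",P,"F",F.mean(0),"sd",F.std(0),"pull",-(F[:,:2]@v).mean(),"s_mm",(P[:2]-[.5548,.1457])@v*1e3,"rot",o["eef_rot"],"grip",o["grip_width"],o["grip_force"])
E
python3 -c "
from h import *
fstat()"
```

```text
t 14.325 P [0.547  0.1445 0.0262] F [ 0.244   0.0916 -2.3366] sd [0.6641 0.4187 0.5808] pull 0.25529462892290744 s_mm 7.881505047380969 rot [-3.1416  0.     -2.9844] grip 0.027586204839971033 44.952351450920105
```

{"name": "carry_out", "arguments": {
  "commands": [
    [1,[4,0,0],[0,0,0]],
    [1,[4,0,0],[0,0,0]],
    [1,[2,0,0],[0,0,0]],
    [1,[0,0,0],[0,0,0]]
  ]
}}

```text
time_s: 14.82
ee_pos: [0.5371, 0.1429, 0.0263]
eef_rot: [-3.142, 0.0, -2.984]
force: [1.8, 1.0, -2.8]
grip_width: 0.0277
grip_force: 45.0
```

```bash
python3 -c "
from h import *
fstat(12)"
```

```text
t 15.425 P [0.5372 0.1429 0.0262] F [ 2.8481  0.2579 -2.2086] sd [0.3438 0.4391 0.5395] pull 2.853321994356681 s_mm 17.843408475925077 rot [-3.1416  0.     -2.9844] grip 0.027755475585460977 44.9520206451416
```

The ring bears on the post: 2.7 N measured against about 2.8 N expected from the travel. Before pulling on, I'll refine the band setting from the first top picture, using the colour edges along the gauge.

```bash
python3 - <<'E'
from h import *
d=ctrl.camera("top"); im=cv2.imread("pics/top0.png")
a=np.radians(-70.6); u=np.array([np.cos(a),np.sin(a)]); n=np.array([-u[1],u[0]]); o=np.array([.4445,.2235])
xs=np.arange(-60,152,1.)
def prof(lats,z):
    acc=0
    for l in lats:
        p=o+np.outer(xs,u)*1e-3+n*l*1e-3; q=w2px(d,np.c_[p,np.full(len(xs),z)]).astype(np.float32)
        acc=acc+cv2.remap(im,q[:,0],q[:,1],cv2.INTER_CUBIC)[:,0].astype(float) if False else acc+cv2.remap(im,q[:,0].copy(),q[:,1].copy(),cv2.INTER_CUBIC).reshape(-1,3).astype(float)
    return acc/len(lats)
P=prof([4,7,10,13],.025); C=prof([-4,-2,0,2,4],.025)
for x in range(-60,152,4):
    i=int(x+60); print(x,P[i].round().astype(int),C[i].round().astype(int),"|",end="\n" if (x//4)%2 else " ")
r=np.clip(P[:,2]-P[:,1]-40,0,None); m=(xs>45)&(xs<95); print("red centroid",(xs*r)[m].sum()/r[m].sum())
E
```

```text
-60 [51 52 56] [53 54 57] |
-56 [56 58 60] [55 57 60] | -52 [59 61 63] [57 60 62] |
-48 [58 58 61] [76 75 78] | -44 [77 79 81] [117 113 118] |
-40 [95 94 95] [98 97 99] | -36 [112 111 118] [74 76 88] |
-32 [ 94 134 202] [ 62 125 214] | -28 [ 18 141 237] [  6 157 254] |
-24 [  4 147 246] [  0 160 254] | -20 [  6 144 246] [  0 161 254] |
-16 [  3 141 244] [  0 158 254] | -12 [  4 146 246] [  0 160 254] |
-8 [  3 141 243] [  0 157 254] | -4 [  3 146 246] [  0 158 254] |
0 [  4 144 245] [  0 159 254] | 4 [  3 141 242] [  0 157 254] |
8 [  6 144 244] [  0 157 254] | 12 [  6 139 242] [  0 157 254] |
16 [  4 141 242] [  0 157 254] | 20 [  6 141 243] [  0 156 254] |
24 [  4 140 242] [  0 158 254] | 28 [ 12 133 241] [  4 148 254] |
32 [120 115 169] [116 122 197] | 36 [202 193 183] [160 133 121] |
40 [211 221 219] [151 150 145] | 44 [199 212 208] [141 139 138] |
48 [236 244 242] [191 192 191] | 52 [244 250 248] [199 201 200] |
56 [240 246 244] [202 203 202] | 60 [237 246 248] [211 211 211] |
64 [154 164 238] [195 194 203] | 68 [ 80  86 236] [179 176 205] |
72 [173 184 241] [192 189 209] | 76 [236 244 243] [190 191 191] |
80 [244 250 248] [206 206 204] | 84 [238 245 242] [201 200 197] |
88 [242 248 248] [206 206 205] | 92 [240 246 244] [202 202 200] |
96 [239 242 240] [191 181 172] | 100 [220 196 177] [199 154 127] |
104 [136  94  74] [135 118 117] | 108 [62 63 68] [ 99 144 172] |
112 [93 92 96] [159 160 169] | 116 [120 118 121] [100  97 101] |
120 [110 108 111] [47 48 52] | 124 [100  98 103] [48 49 53] |
128 [90 90 92] [51 51 55] | 132 [ 98  96 100] [55 59 61] |
136 [131 128 131] [76 77 80] | 140 [126 124 126] [155 150 155] |
144 [82 81 84] [133 128 132] | 148 [57 58 61] [55 57 59] |
red centroid 67.69651741293532
```

{"name": "carry_out", "arguments": {
  "commands": [
    [1,[3,0,0],[0,0,0]],
    [1,[3,0,0],[0,0,0]],
    [1,[2,0,0],[0,0,0]],
    [1,[0,0,0],[0,0,0]]
  ]
}}

```text
time_s: 15.98
ee_pos: [0.5292, 0.1416, 0.0263]
eef_rot: [-3.142, 0.0, -2.984]
force: [4.1, 0.3, -2.1]
grip_width: 0.0279
grip_force: 45.0
```

The colour edges match the model to 0.5 mm, with the home pointer's dark dip at 43 mm. The band is at 67.5 mm, so its setting is about 25.5 mm, which should give about 6.1 N.

```bash
python3 -c "
from h import *
fstat(12)"
```

```text
t 16.575 P [0.5293 0.1416 0.0262] F [ 4.3981  0.79   -2.3439] sd [0.498  0.4548 0.41  ] pull 4.46750394889161 s_mm 25.866005727935864 rot [-3.1416  0.0001 -2.9844] grip 0.027501567225708283 44.95159327983856
```

{"name": "carry_out", "arguments": {
  "commands": [
    [1,[3,0,0],[0,0,0]],
    [1,[2,0,0],[0,0,0]],
    [1,[2,0,0],[0,0,0]],
    [1,[0,0,0],[0,0,0]],
    [1,[0,0,0],[0,0,0]]
  ]
}}

```text
time_s: 17.2
ee_pos: [0.5223, 0.1405, 0.0263]
eef_rot: [-3.142, 0.0, -2.984]
force: [5.7, 0.2, -1.6]
grip_width: 0.0274
grip_force: 45.0
```

```bash
python3 - <<'E'
from h import *
fstat(16)
outs=[]
for c in("top","scene"):
  d=ctrl.camera(c); o=ctrl.get_obs()
  for n in("gauge","ring","pointer","band","post"): print(c,n,[(round(r["score"],2),np.round(r["at"],4)) for r in ctrl.place_of(n,c)[:2]])
  y=o["eef_rot"][2]+np.pi; q=w2px(d,o["ee_pos"]+[.06*np.cos(y),.06*np.sin(y),.04])[0]; a=np.round(q).astype(int); print(a-[20,20])
  cr=d["img"][a[1]-20:a[1]+20,a[0]-20:a[0]+20]; outs.append(cv2.resize(cr,None,fx=10,fy=10,interpolation=cv2.INTER_CUBIC))
cv2.imwrite("pics/crop6.png",cv2.hconcat(outs))
E
```

```text
t 18.0 P [0.5224 0.1406 0.0263] F [ 5.6251  1.1398 -2.5841] sd [0.6443 0.4018 0.3201] pull 5.7342190666148944 s_mm 32.831972656221005 rot [-3.1416  0.0005 -2.9844] grip 0.02757901687259772 44.95116591453552
top gauge []
top ring [(0.36, array([0.6618, 0.1638, 0.059 ]))]
top pointer [(0.73, array([0.5818, 0.333 , 0.0022]))]
top band []
top post [(0.83, array([0.3497, 0.0147, 0.0498])), (0.76, array([0.6714, 0.1619, 0.057 ]))]
[235 146]
scene gauge [(0.69, array([0.5147, 0.1392, 0.0425]))]
scene ring [(0.59, array([0.6748, 0.1622, 0.0047]))]
scene pointer []
scene band [(0.28, array([ 0.5595, -0.5291, -0.0038]))]
scene post [(0.65, array([0.3535, 0.0137, 0.0536])), (0.64, array([0.6694, 0.1605, 0.0573]))]
[271 148]
```

View pics/crop6.png

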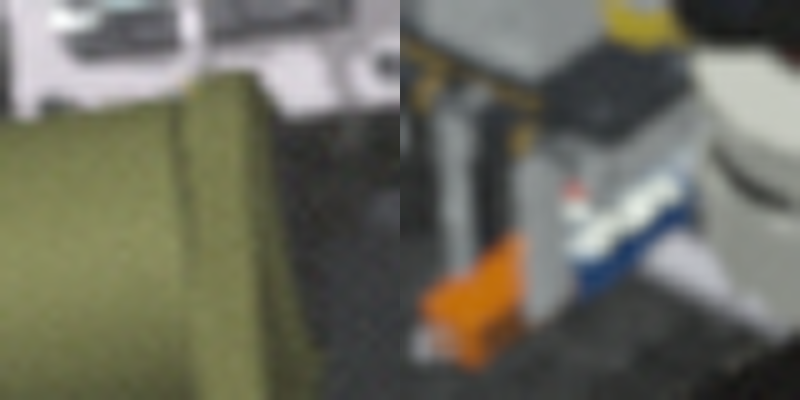

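The crop shows the red band at (573,190) beside the finger, with the blue frame level and clear of the plate. Travel (23.8 mm) and force (about 23.4 mm) agree on the rod, so a further 2 mm centres the pointer on the band.

{"name": "carry_out", "arguments": {
  "commands": [
    [1,[1,0,0],[0,0,0]],
    [1,[1,0,0],[0,0,0]],
    [1,[0,0,0],[0,0,0]],
    [1,[0,0,0],[0,0,0]],
    [1,[0,0,0],[0,0,0]],
    [1,[0,0,0],[0,0,0]]
  ]
}}

```text
time_s: 19.35
ee_pos: [0.5205, 0.1402, 0.0263]
eef_rot: [-3.142, 0.001, -2.984]
force: [6.6, 1.5, -2.9]
grip_width: 0.0273
grip_force: 45.0
```

```bash
python3 -c "
from h import *
fstat(16)"
```

```text
t 20.15 P [0.5205 0.1403 0.0263] F [ 5.9145  1.0314 -2.4392] sd [0.4162 0.5118 0.4732] pull 6.00303353488093 s_mm 34.76580773887508 rot [-3.1416  0.0007 -2.9844] grip 0.02769525683318157 44.951117634773254
```

```bash
python3 -c "
from station import ctrl
print(ctrl.hand_in())"
```

```text
the job is handed in; nothing more can be done
None
```

I handed the job in with the gauge held level, ring on the post and about 6.0 N on the pull; travel and force put the pointer about 0.3 mm off the band's middle, but the cameras couldn't confirm that directly, and no verdict was returned.

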